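# Set and start the pantry timer

### The arm

A 6-joint arm with a two-finger parallel gripper is mounted at the origin on the work surface. World frame = base frame: x ahead of the robot, y to its left, z up, the work surface at z = 0. Lengths are in mm, angles in degrees, forces in N, time in s.
With the tool pointing down it reaches from about 300 to 950 mm from the base axis. Payload 3.1 kg.
Tool frame: the origin (TCP) lies on the mounting face of the last link; the fingertips stand 173 mm ahead of it and the grasp point (between the pads) lies 155 mm ahead of it (env.grasp_offset is the distance from the TCP to the grasp point, in mm); z points along the fingers, y is the line along which they close (so a half turn about z gives the same grasp; the last joint's range is limited). The gripper opens to 85 mm and grips with 20 to 120 N. Pads are 22 mm wide; open, the fingers measure 114 mm over their backs; the gripper's body (76 mm by 85 mm) begins 54 mm behind the grasp point. The pads swing forward as they close: fully open they stand 13 mm farther back than shut.
Start: joints at [67.569, 17.653, 93.61, -0, 68.738, -3.994], TCP at [197.698, 592.916, 404.672] pointing down, gripper open.
Joint ranges: [-175.34, 175.34], [-45.06, 112.39], [2.9, 150.54], [-68.45, 248.45], [3.09, 151.38], [-168.51, 168.51]. Speed limits (degrees/s): [159.86, 159.86, 180, 180, 180, 180].

### API

Orientations are given as a 3x3 rotation matrix whose columns are the frame's x, y, z axes.
In Python, from bench import env gives the robot as it stands.
- The arm moves only by the shell command python3 -m creep 'ROWS' [OPENING]. ROWS is a JSON object of lists of equal length, an entry for each row: "xyz": the shift along the tool's x, y, z in cm, a list of three; "dr": the turn, a rotation vector about the tool's x, y, z in rad, a list of three. In form: {"xyz": [[dx, dy, dz], ...], "dr": [[wx, wy, wz], ...]}. A call has 1 to 5 rows; each row shifts and turns the commanded pose from where the row before left it, along the tool's axes as they then stand; what a row does not reach is not made up. A row lasts 1/10 s, in which the tool goes at most 50 mm and 8.59 degrees, less where a joint would pass 70% of its speed; a pose out of reach is approached as far as the arm can. A call with a gripper value outside its range is refused whole. OPENING is the opening, from 0 (shut) to 1 (fully open), set as the call begins (- or left out, the last holds). The fingers move at their own pace and stop on an object; the grip force is fixed at half the most. Time passes only in rows, so rows that do not move let the fingers close. It gives the time, the measured TCP pose, the force, the opening and the grip force at its end, in the units of the state.
- env.sense(): the state, without advancing time (a new reading comes with each control period).
- env.capture(name): name is "side" or "top" or "wrist"; returns a dict with "image" (420x560x3 uint8, red, green, blue), "depth" (420x560 float32, mm along the optical axis (not along the pixel's ray), 0 where there is no reading), "camera_matrix" (3x3 intrinsics, pixels), "origin" and "rotation" of the camera in the world. Camera axes: x right, y down, z forward; pixel columns grow to the right and rows downward; lengths in mm; the calibration is good to about 2 mm. The wrist camera is an equidistant fisheye: a pixel r from the principal point sees the ray r / f radians off the axis. A picture is of the moment at which its call begins.
- env.finish_job(): hands the job in; it is judged then, once.
Trained networks look in a picture, given as the dict that the camera call returned (one of the last four; its "shot" number tells which), for a name from the list of things; names that differ only in an ending like _2 or _b are one class to them, and where a whole thing is asked for, a point or a joint stands for the part that bears it (a point fixed in the world has none). Each returns a list of dicts, best first, with "confidence" (0 to 1); they miss things now and then, are a little off and sometimes report something else, mostly with a low value. They report only what shows in the picture. A call takes as long as a camera call.
- env.search_frame(picture, query): "box" ([left, top, right, bottom] in pixels, round what is visible of it).
- env.outline_of(picture, query): "region" (420x560 bool, what is visible of it) and "box" ([left, top, right, bottom] in pixels, round what is visible of it).
The state is a dict: "time_s": time; "q": joint angles; "joint_velocities": joint speeds; "joint_efforts": joint torques, N m; "tcp_pos": TCP position; "orientation": TCP orientation; "force": force on the tool from outside, world axes, zero at the start; "ft_torque": the same for the moment, N m; "finger_gap": finger opening in mm; "gripper_force": force on a finger pad.
Only numpy, scipy, OpenCV 4.12 (cv2) and the standard library are available. Lean on these libraries where they do the work, as an engineer would, in place of code of your own. Each camera call takes 0.05 s, during which the arm holds its last target. There are 200 camera calls.

### The job

Set the kitchen timer on the counter and start it: turn its bar knob clockwise until the knob's pointer stands right at the little reminder tab on the rim, then push the round start key fully down and let it spring back. The timer is light and its dial stiff, so press it down onto the counter as you turn, firmly but never with more than 25 N, so that it neither spins nor shifts from where it stands; leave everything else on the counter alone.

Things in the scene. Friction and masses are not known exactly. Their poses are not given: they have to be found in the camera images.
- timer: grey plastic kitchen timer standing loose on the counter, about 0.25 kg: a box 112 mm (its x) by 150 mm (its y), top face 44 mm above the counter, on four rubber feet (at x +-42, y +-60 mm). Origin under its centre at counter level, z up. On its top face: the dial, its axis at x 0, y +20 mm, and the round start key at x 0, y -52 mm.
- dial (a joint): angle of the dial and bar knob in rad, 0 when the pointer points along the timer's +x, growing clockwise seen from above (so the pointer's heading is the timer's yaw minus this value); stays where it is left, stops at 0 and 3.1; 0 to 0.5 at the start. Stiff (0.3 N m): turned unpressed, the whole timer spins along; 10 to 15 N down on the knob holds it
- knob_grip (a point): point on the dial's axis at a good height to grip, 62 mm above the counter; carried by the dial: its x axis points along the bar to the pointer end, z up. The white disc (80 mm wide) has its top at 50 mm; on it stands the wooden bar, 56 mm long, 14 mm thick, from 50 to 72 mm above the counter, centred on the axis
- pointer (a point): tip of the dark pointer mark at the bar's pointed end (a dark line on the bar's top runs towards it), on the disc's edge, 40 mm from the dial's axis, 50 mm above the counter
- tab (a joint): angle of the reminder tab in rad, counted like the dial's: the dial is set when the two are equal. Very stiff, does not need moving. At the start 1.3 to 2.6
- tab_mark (a point): inner end of the reminder tab, a small dark tab (12 by 6 mm, top at 50 mm above the counter) that juts out past the disc's edge; 42 mm from the dial's axis
- key (a joint): travel of the start key in m: 0 up, 0.005 fully down; sprung, about 1.5 N to begin and 4.5 N to bottom; springs back
- key_top (a point): centre of the top of the round wooden start key, 22 mm wide, standing 9 mm above the timer's top face (53 mm above the counter); moves down with it
- case_left (a point): middle of the timer's left (+y) end face, 25 mm above the counter; this end and the other must stay within 12 mm of where they began
- case_right (a point): middle of the timer's right (-y) end face, 25 mm above the counter. The timer must never be pressed down with more than 25 N (it may bear on the counter with 28.5 N, its own weight included)
- spice_jar: bystander: small amber-glass spice jar with wooden lid, 48 mm wide, 62 mm tall; origin at its underside
- nut_jar: bystander: small clear jar with wooden lid, 52 mm wide, 68 mm tall; origin at its underside
- tin: bystander: low steel tin with a paper label, 66 mm wide, 55 mm tall; origin at its underside
- ramekin: bystander: small white ceramic bowl, 80 mm wide, 45 mm tall; origin at its underside
- scoop: bystander: steel scoop with a wooden handle, 150 mm long, lying; origin at its underside
- mug: bystander: terracotta mug, 80 mm wide, 85 mm tall; origin at its underside
- salt_jar: bystander: clear jar with wooden lid, 80 mm wide, 110 mm tall; origin at its underside

How it is judged:
By the outcome, as a careful person would: the job done as asked, in the order asked, and still so for the second after the job is handed in, with the robot touching nothing.
It also fails if it takes over 72 s, if anything falls off the work surface, if the arm or the gripper's body presses on something with over 40 N, if the wrist force passes 120 N, or if a joint passes its speed limit or range.

## Working session

There is one attempt and no reset: what is moved stays moved. The work goes in short steps, Python scripts to look and compute and a shell command to move; the robot and the scene stay as the last step left them, time stands still between calls to the robot, and variables do not carry over. Pictures are saved under pics/ and viewed, at most 10 in all, crops included, and the job is handed in when it is done.

```bash
mkdir -p pics; ls
cat > h.py <<'E'
import numpy as np, cv2
from bench import env
def world(p,u,v,z=None):
    K=np.array(p["camera_matrix"]);R=np.array(p["rotation"]);o=np.array(p["origin"])
    r=np.array([(u-K[0,2])/K[0,0],(v-K[1,2])/K[1,1],1.])
    if z is None: return o+R@(r*p["depth"][int(round(v)),int(round(u))])
    d=R@r; return o+d*(z-o[2])/d[2]
def pix(p,P):
    K=np.array(p["camera_matrix"]);c=np.array(p["rotation"]).T@(np.array(P)-p["origin"])
    return (K@c)[:2]/c[2]
E
python3 - <<'E'
from h import *
p=env.capture("top");cv2.imwrite("pics/top.png",p["image"][:,:,::-1])
print(p["origin"],p["camera_matrix"]);s=env.sense();print(s)
for n,z in [("timer",44),("dial",50),("knob_grip",72),("pointer",50),("tab_mark",50),("key_top",53)]:
    for d in env.search_frame(p,n)[:2]:
        b=d["box"];u,v=(b[0]+b[2])/2,(b[1]+b[3])/2
        print(n,round(d["confidence"],2),np.round(b),world(p,u,v,z).round(1),world(p,u,v).round(1))
E
```

```text
pics
[ 379.36799336   -8.48108395 1046.26452073] [[379.7511897    0.         281.49208243]
 [  0.         379.7511897  201.17892306]
 [  0.           0.           1.        ]]
{'time_s': 0.05, 'q': array([ 6.75671080e+01,  1.77029626e+01,  9.36879106e+01,  1.46760138e-03,
        6.87377483e+01, -3.99162055e+00]), 'joint_velocities': array([ 0.044184  , -0.04071241, -0.09455777, -0.01848011,  0.10300353,
        0.10314941]), 'joint_efforts': array([-5.02857929e-04, -4.16703665e+01, -2.77868754e+01, -2.80498698e-04,
        4.55448564e-03,  1.79530093e-05]), 'tcp_pos': array([197.55134193, 592.51798527, 403.47678054]), 'orientation': array([[-9.48645370e-01,  3.16340306e-01, -8.78708272e-04],
       [ 3.16341475e-01,  9.48643138e-01, -2.06588251e-03],
       [ 1.80058668e-04, -2.23776175e-03, -9.99997480e-01]]), 'force': array([0.28540148, 0.07970254, 0.00371812]), 'ft_torque': array([ 0.02145528, -0.01735917,  0.0429533 ]), 'gripper_force': 0.0, 'finger_gap': 85.34645169879484}
timer 0.71 [233. 203. 293. 255.] [533.2  40.2  44. ] [533.   40.2  45.6]
dial 0.72 [238. 214. 268. 242.] [535.1  65.9  50. ] [532.3  64.6  68.2]
dial 0.44 [230. 204. 291. 258.] [528.2  45.8  50. ] [528.5  45.9  47.8]
key_top 0.71 [239. 214. 269. 243.] [533.3  62.6  53. ] [531.4  61.7  65.3]
key_top 0.62 [274. 228. 281. 236.] [5.25e+02 4.00e-01 5.30e+01] [5.254e+02 5.000e-01 4.990e+01]
```

View pics/top.png

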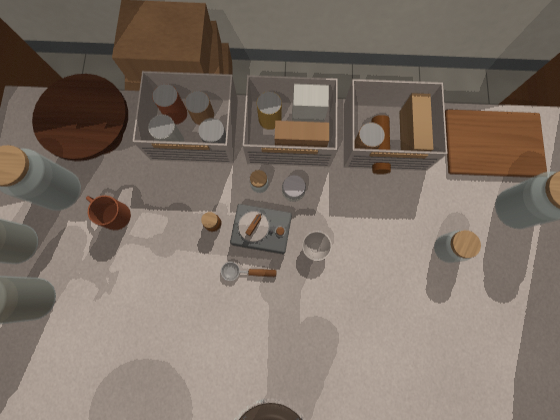

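```bash
python3 - <<'E'
import cv2
i=cv2.imread("pics/top.png")[165:290,185:345];cv2.imwrite("pics/crop.png",cv2.resize(i,None,fx=4.8,fy=4.8,interpolation=cv2.INTER_CUBIC))
E
python3 -m creep '{"xyz":[[-2,-1.6,0],[-3.3,-2.7,0],[-3.3,-2.7,0],[-3.3,-2.7,0],[-3.3,-2.7,0]],"dr":[[0,0,0],[0,0,0],[0,0,0],[0,0,0],[0,0,0]]}'
python3 -m creep '{"xyz":[[-3.3,-2.7,0],[-3.3,-2.7,0],[-3.3,-2.7,0],[-3.3,-2.7,0],[-3.3,-2.7,0]],"dr":[[0,0,0],[0,0,0],[0,0,0],[0,0,0],[0,0,0]]}'
python3 -m creep '{"xyz":[[-3.3,-2.7,0],[-3.3,-2.7,0],[-3.3,-2.7,0],[-3.3,-2.7,0],[-2,-1.7,0]],"dr":[[0,0,0],[0,0,0],[0,0,0],[0,0,0],[0,0,0]]}'
python3 - <<'E'
from h import *
s=env.sense();print(s["tcp_pos"],s["q"])
p=env.capture("wrist");cv2.imwrite("pics/w1.png",p["image"][:,:,::-1]);print(p["camera_matrix"],p["origin"],p["rotation"])
E
```

```text
time_s: 0.85
tcp_pos: [303.2, 425.8, 404.8]
orientation: [[-0.949, 0.316, 0.0], [0.316, 0.949, 0.0], [-0.0, 0.0, -1.0]]
force: [1.1, -0.4, 0.9]
finger_gap: 85.3
gripper_force: 0.0
time_s: 1.35
tcp_pos: [417.1, 245.4, 405.0]
orientation: [[-0.949, 0.316, 0.001], [0.316, 0.949, 0.0], [-0.001, 0.001, -1.0]]
force: [0.8, 0.8, 0.8]
finger_gap: 85.5
gripper_force: 0.0
time_s: 1.85
tcp_pos: [522.5, 77.8, 405.0]
orientation: [[-0.948, 0.318, 0.001], [0.318, 0.948, -0.001], [-0.002, -0.0, -1.0]]
force: [0.6, 0.1, 0.0]
finger_gap: 85.4
gripper_force: 0.0
[522.46283787  77.78823416 405.03764925] [ 3.75605227e+00  6.93414869e+00  1.06606564e+02 -4.54695829e-02
  6.63778200e+01 -6.76726325e+01]
[[325.1922621    0.         285.32696648]
 [  0.         325.1922621  206.72433394]
 [  0.           0.           1.        ]] [450.879269   101.65316719 374.46327845] [[ 3.18576378e-01  9.04452707e-01  2.83680088e-01]
 [ 9.47897194e-01 -3.03979809e-01 -9.53267244e-02]
 [ 1.45051066e-05  2.99268402e-01 -9.54168970e-01]]
```

View pics/crop.png

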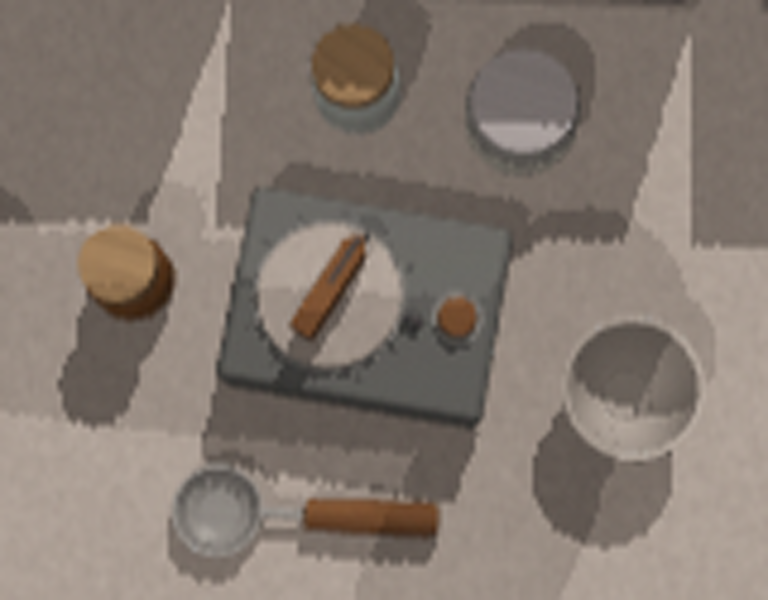

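View pics/w1.png

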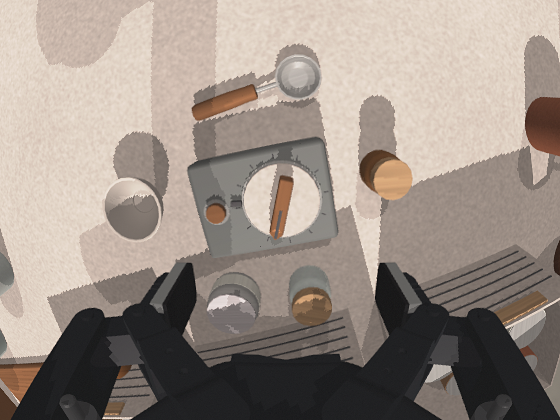

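```bash
cat >> h.py <<'E'
def fish(p,u,v,z):
    K=np.array(p["camera_matrix"]);R=np.array(p["rotation"]);o=np.array(p["origin"])
    x,y=u-K[0,2],v-K[1,2];r=np.hypot(x,y);t=r/K[0,0]
    d=R@np.array([np.sin(t)*x/r,np.sin(t)*y/r,np.cos(t)]);return o+d*(z-o[2])/d[2]
E
python3 - <<'E'
from h import *
p=env.capture("wrist");im=p["image"]
# rectify: virtual downward view of plane z=50, 5 px/mm, world x up, y left
W,H=160,120; cx,cy=531,50; s=5
o=np.array(p["origin"]);R=np.array(p["rotation"]);K=np.array(p["camera_matrix"])
jj,ii=np.meshgrid(np.arange(W*s),np.arange(H*s))
P=np.stack([cx+(H/2-ii/s),cy+(W/2-jj/s),np.full(ii.shape,50.)],-1)
c=(P-o)@R;rho=np.hypot(c[...,0],c[...,1]);t=np.arctan2(rho,c[...,2])*K[0,0]
mx=(c[...,0]/rho*t+K[0,2]).astype(np.float32);my=(c[...,1]/rho*t+K[1,2]).astype(np.float32)
out=cv2.remap(im,mx,my,cv2.INTER_CUBIC);cv2.imwrite("pics/rect.png",out[:,:,::-1])
for n,u,v,z in [("c",283,200,50),("ptr",275,236,50),("tab",236,202,50),("key",215,212,53)]: print(n,fish(p,u,v,z).round(1))
E
```

```text
c [541.9  66.2  50. ]
ptr [577.5  45.   50. ]
tab [528.1  18.8  50. ]
key [530.5  -6.   53. ]
```

View pics/rect.png

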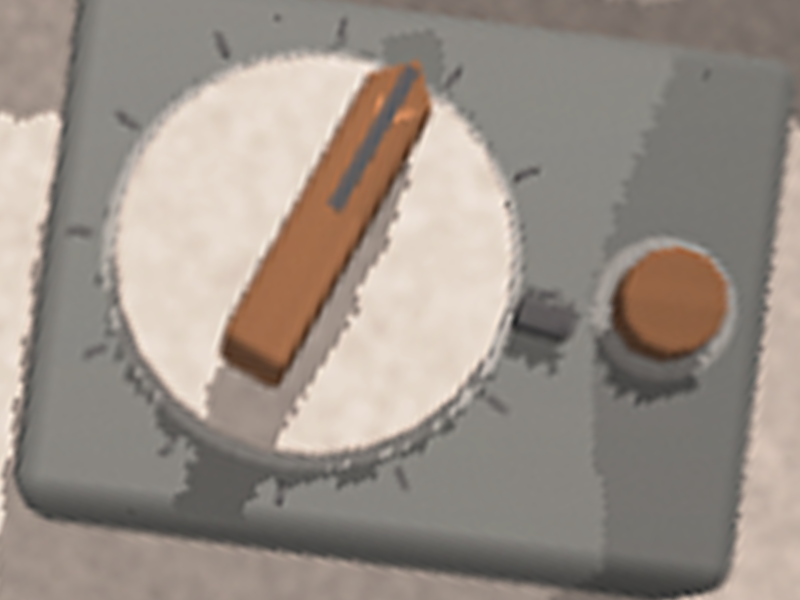

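```bash
python3 -m creep '{"xyz":[[-2.1,-0.5,0.5],[0,0,3],[0,0,3],[0,0,3],[0,0,1]],"dr":[[0,0,0],[0,0,0.06],[0,0,0.06],[0,0,0.06],[0,0,0]]}' 0.5
python3 -m creep '{"xyz":[[0,0,0],[0,0,0],[0,0,0]],"dr":[[0,0,0],[0,0,0],[0,0,0]]}'
cat >> h.py <<'E'
def rect(name,cx=531,cy=50,z=50.,W=160,H=120,s=5):
    p=env.capture("wrist");im=p["image"]
    o=np.array(p["origin"]);R=np.array(p["rotation"]);K=np.array(p["camera_matrix"])
    jj,ii=np.meshgrid(np.arange(W*s),np.arange(H*s))
    P=np.stack([cx+(H/2-ii/s),cy+(W/2-jj/s),np.full(ii.shape,float(z))],-1)
    c=(P-o)@R;rho=np.hypot(c[...,0],c[...,1]);t=np.arctan2(rho,c[...,2])*K[0,0]
    mx=(c[...,0]/rho*t+K[0,2]).astype(np.float32);my=(c[...,1]/rho*t+K[1,2]).astype(np.float32)
    cv2.imwrite("pics/"+name,cv2.remap(im,mx,my,cv2.INTER_CUBIC)[:,:,::-1]);return p
E
python3 - <<'E'
from h import *
rect("rect2.png");s=env.sense();print(s["tcp_pos"],s["orientation"],s["force"],s["q"])
E
```

```text
time_s: 2.45
tcp_pos: [537.4, 69.6, 296.4]
orientation: [[-0.877, 0.48, -0.007], [0.48, 0.877, 0.0], [0.006, -0.003, -1.0]]
force: [-1.3, -0.3, -0.9]
finger_gap: 42.8
gripper_force: 0.0
time_s: 2.75
tcp_pos: [540.5, 69.2, 301.7]
orientation: [[-0.877, 0.48, 0.004], [0.48, 0.877, 0.0], [-0.003, 0.002, -1.0]]
force: [0.4, -0.0, 0.4]
finger_gap: 42.8
gripper_force: 0.0
[540.44836304  69.12872032 301.68005253] [[-8.77009306e-01  4.80458434e-01  3.79095721e-03]
 [ 4.80462523e-01  8.77015237e-01  1.94232989e-04]
 [-3.23140636e-03  1.99175700e-03 -9.99992795e-01]] [ 0.23880515  0.03051589 -0.90359169] [ 2.70962596e+00  1.59542395e+01  1.09072833e+02  1.03837918e-03
  5.47554377e+01 -5.85753777e+01]
```

View pics/rect2.png

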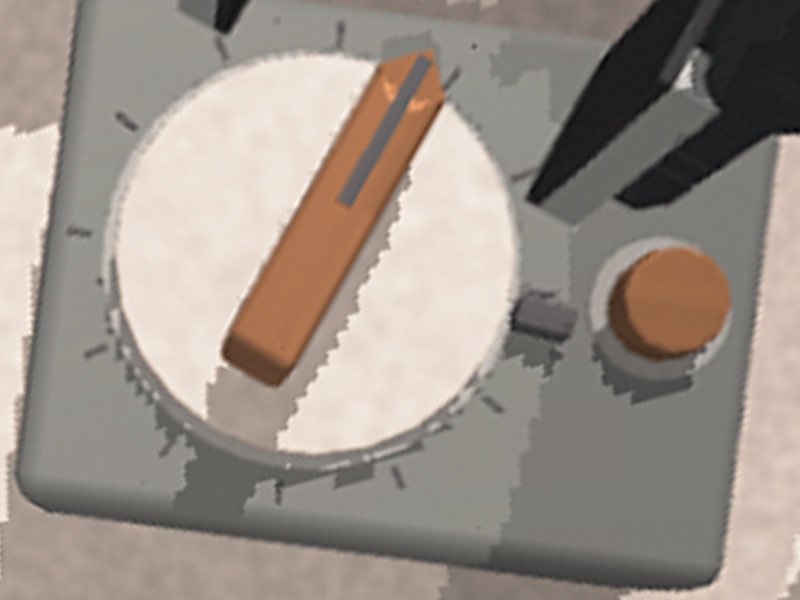

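```bash
python3 -m creep '{"xyz":[[-0.1,-0.2,1.5],[0,0,2.4],[0,0,2],[0,0,1],[0,0,0.4]],"dr":[[0,0,0],[0,0,0],[0,0,0],[0,0,0],[0,0,0]]}'
python3 -m creep '{"xyz":[[0,0,0],[0,0,0],[0,0,0]],"dr":[[0,0,0],[0,0,0],[0,0,0]]}'
python3 -m creep '{"xyz":[[0,0,0],[0,0,0],[0,0,0],[0,0,0],[0,0,0]],"dr":[[0,0,0],[0,0,0],[0,0,0],[0,0,0],[0,0,0]]}' 0
```

```text
time_s: 3.3
tcp_pos: [538.8, 66.5, 225.2]
orientation: [[-0.877, 0.481, -0.002], [0.481, 0.877, -0.0], [0.002, -0.001, -1.0]]
force: [-0.2, 0.7, 0.2]
finger_gap: 43.0
gripper_force: 0.0
time_s: 3.6
tcp_pos: [540.1, 66.7, 227.7]
orientation: [[-0.877, 0.481, 0.002], [0.481, 0.877, 0.0], [-0.002, 0.001, -1.0]]
force: [0.0, -0.5, -0.3]
finger_gap: 42.3
gripper_force: 0.0
time_s: 4.1
tcp_pos: [539.8, 66.8, 227.5]
orientation: [[-0.877, 0.481, 0.001], [0.481, 0.877, 0.0], [-0.001, 0.001, -1.0]]
force: [-0.9, 0.4, 5.9]
finger_gap: 12.6
gripper_force: 59.8
```

```bash
python3 -m creep '{"xyz":[[0,0,0.03],[0,0,0],[0,0,0]],"dr":[[0,0,0],[0,0,0],[0,0,0]]}'
```

```text
time_s: 4.4
tcp_pos: [539.9, 66.8, 227.4]
orientation: [[-0.877, 0.481, 0.001], [0.481, 0.877, 0.0], [-0.001, 0.001, -1.0]]
force: [-1.7, 0.0, 7.0]
finger_gap: 12.6
gripper_force: 60.1
```

```bash
python3 -m creep '{"xyz":[[0,0,0.05],[0,0,0],[0,0,0]],"dr":[[0,0,0],[0,0,0],[0,0,0]]}'; python3 -m creep '{"xyz":[[0,0,0.05],[0,0,0],[0,0,0]],"dr":[[0,0,0],[0,0,0],[0,0,0]]}'
```

```text
time_s: 4.7
tcp_pos: [539.9, 66.8, 227.4]
orientation: [[-0.877, 0.481, 0.001], [0.481, 0.877, 0.0], [-0.001, 0.001, -1.0]]
force: [-2.9, -0.1, 10.5]
finger_gap: 12.6
gripper_force: 60.6
time_s: 5.0
tcp_pos: [540.0, 66.8, 227.4]
orientation: [[-0.877, 0.481, 0.001], [0.481, 0.877, 0.0], [-0.001, 0.0, -1.0]]
force: [-4.1, 0.7, 13.7]
finger_gap: 12.4
gripper_force: 61.0
```

```bash
python3 -m creep '{"xyz":[[0.03,-0.01,0],[0,0,0],[0,0,0],[0,0,0],[0,0,0]],"dr":[[0,0,0.02],[0,0,0.03],[0,0,0.04],[0,0,0.05],[0,0,0.05]]}'
```

```text
time_s: 5.5
tcp_pos: [539.8, 66.8, 227.4]
orientation: [[-0.77, 0.638, 0.001], [0.638, 0.77, -0.001], [-0.001, 0.0, -1.0]]
force: [-2.7, 0.1, 13.2]
finger_gap: 12.7
gripper_force: 60.8
```

```bash
python3 -m creep '{"xyz":[[0,0,0],[0,0,0],[0,0,0],[0,0,0],[0,0,0]],"dr":[[0,0,0.06],[0,0,0.06],[0,0,0.06],[0,0,0.06],[0,0,0.06]]}'
```

```text
time_s: 6.0
tcp_pos: [539.7, 66.8, 227.4]
orientation: [[-0.547, 0.837, 0.001], [0.837, 0.547, -0.001], [-0.001, 0.0, -1.0]]
force: [-3.9, -0.4, 13.2]
finger_gap: 12.4
gripper_force: 60.9
```

```bash
python3 -m creep '{"xyz":[[0,0,0],[0,0,0],[0,0,0],[0,0,0],[0,0,0]],"dr":[[0,0,0.06],[0,0,0.06],[0,0,0.06],[0,0,0.06],[0,0,0.06]]}'
```

```text
time_s: 6.5
tcp_pos: [539.7, 66.7, 227.4]
orientation: [[-0.275, 0.961, 0.001], [0.961, 0.275, -0.001], [-0.001, 0.0, -1.0]]
force: [-3.7, -0.5, 12.8]
finger_gap: 12.9
gripper_force: 60.9
```

```bash
python3 -m creep '{"xyz":[[0,0,0],[0,0,0],[0,0,0],[0,0,0],[0,0,0]],"dr":[[0,0,0.06],[0,0,0.06],[0,0,0.06],[0,0,0.06],[0,0,0.06]]}'
python3 -m creep '{"xyz":[[0,0,0],[0,0,0],[0,0,0],[0,0,0],[0,0,0]],"dr":[[0,0,0.06],[0,0,0.05],[0,0,0.04],[0,0,0],[0,0,0]]}'
python3 - <<'E'
from h import *
p=rect("rect3.png");s=env.sense();R=s["orientation"];print(s["tcp_pos"],s["force"],s["ft_torque"],np.degrees(np.arctan2(R[1,0],R[0,0]))-180)
t=env.capture("top");print([np.array(d["box"]).round() for d in env.search_frame(t,"timer")])
E
```

```text
time_s: 7.0
tcp_pos: [539.5, 66.7, 227.4]
orientation: [[0.021, 1.0, 0.0], [1.0, -0.021, -0.001], [-0.001, 0.0, -1.0]]
force: [-4.8, -0.6, 14.1]
finger_gap: 12.5
gripper_force: 61.0
time_s: 7.5
tcp_pos: [539.5, 66.6, 227.4]
orientation: [[0.169, 0.986, -0.0], [0.986, -0.169, -0.001], [-0.001, -0.0, -1.0]]
force: [-3.9, -1.1, 14.5]
finger_gap: 12.2
gripper_force: 61.1
[539.43771688  66.61836782 227.37684214] [-5.19260312 -1.69368964 13.83040003] [-0.11681701  0.81335505  0.11124095] -99.73039608784502
[array([234., 209., 291., 252.])]
```

View pics/rect3.png

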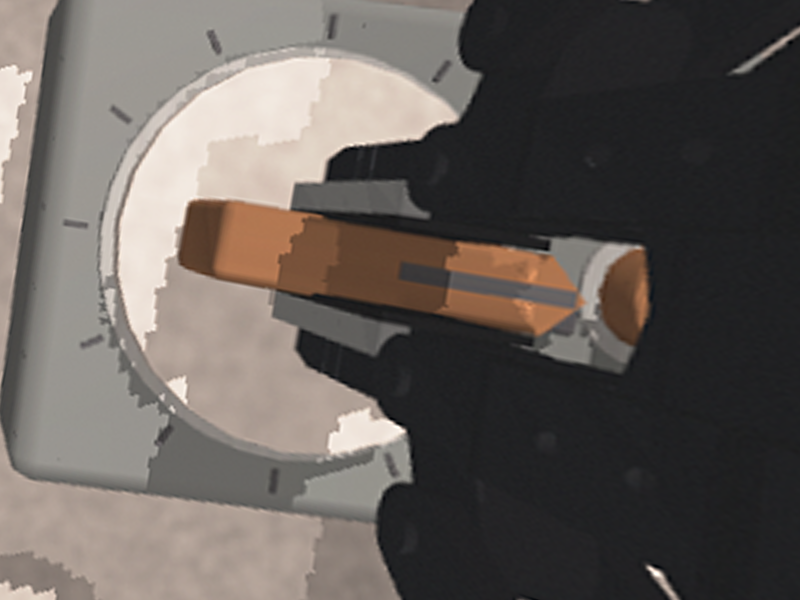

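```bash
python3 -m creep '{"xyz":[[0,0,0],[0,0,0],[0,0,0],[0,0,0]],"dr":[[0,0,0.05],[0,0,0.04],[0,0,0],[0,0,0]]}'
python3 -m creep '{"xyz":[[0,0,0],[0,0,0],[0,0,0],[0,0,0],[0,0,0]],"dr":[[0,0,0],[0,0,0],[0,0,0],[0,0,0],[0,0,0]]}' 0.4
python3 -m creep '{"xyz":[[0,0,-1],[0,0,-2],[0,0,-3],[0,0,-4],[0,0,-4]],"dr":[[0,0,0],[0,0,0],[0,0,0],[0,0,0],[0,0,0]]}'
python3 -m creep '{"xyz":[[0,0,-3],[0,0,0],[0,0,0],[0,0,0]],"dr":[[0,0,0],[0,0,0],[0,0,0],[0,0,0]]}' 1
python3 - <<'E'
from h import *
rect("rect4.png");s=env.sense();R=s["orientation"];print(s["tcp_pos"],s["force"],np.degrees(np.arctan2(R[1,0],R[0,0]))-180,s["q"])
E
```

```text
time_s: 8.05
tcp_pos: [539.4, 66.6, 227.4]
orientation: [[0.257, 0.966, -0.0], [0.966, -0.257, -0.001], [-0.001, -0.0, -1.0]]
force: [-4.7, -0.4, 14.8]
finger_gap: 12.5
gripper_force: 61.1
time_s: 8.55
tcp_pos: [539.0, 66.7, 224.9]
orientation: [[0.258, 0.966, -0.001], [0.966, -0.258, -0.0], [-0.0, -0.001, -1.0]]
force: [0.2, -0.3, -0.6]
finger_gap: 34.1
gripper_force: 0.0
time_s: 9.05
tcp_pos: [538.7, 66.7, 366.9]
orientation: [[0.258, 0.966, -0.001], [0.966, -0.258, -0.0], [-0.0, -0.001, -1.0]]
force: [1.0, -0.5, 0.2]
finger_gap: 33.9
gripper_force: 0.0
time_s: 9.45
tcp_pos: [538.4, 66.7, 394.2]
orientation: [[0.258, 0.966, -0.002], [0.966, -0.258, -0.0], [-0.001, -0.002, -1.0]]
force: [0.7, -0.2, -1.2]
finger_gap: 85.3
gripper_force: 0.0
[538.35749294  66.69290324 393.76737885] [ 0.16182018  0.609547   -0.59478899] -104.95417997080878 [ 2.46271671e+00  9.27521251e+00  1.05310477e+02 -6.68649250e-04
  6.56010420e+01  1.74172616e+01]
```

View pics/rect4.png

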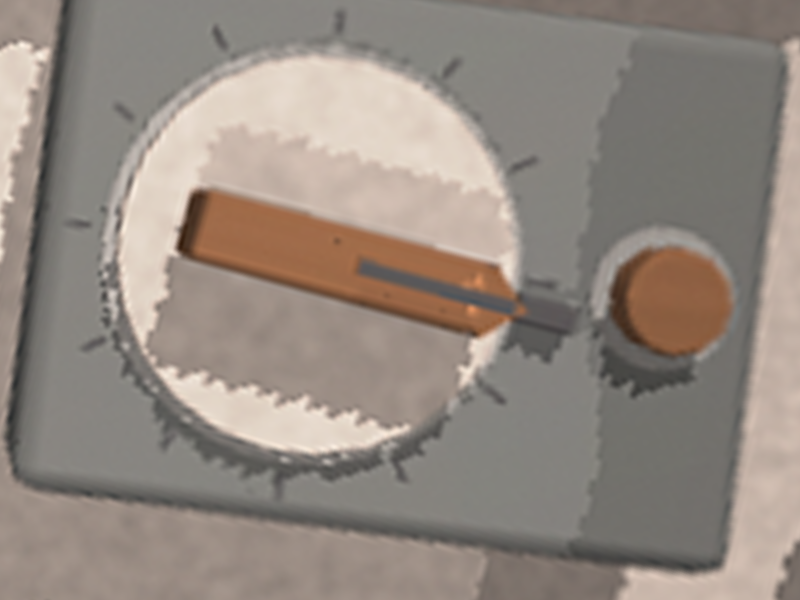

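Run:
```python
from h import *
p=rect("z5.png",cx=531,cy=28,W=56,H=42,s=14)
for n in ("tab_mark","pointer","key_top"):
    print(n,[(round(d["confidence"],2),np.round(d["box"],1).tolist(),fish(p,(d["box"][0]+d["box"][2])/2,(d["box"][1]+d["box"][3])/2,50).round(1)) for d in env.search_frame(p,n)[:2]])
```

```text
tab_mark []
pointer [(0.79, [246.3, 145.6, 326.1, 223.5], array([538.9,  67.5,  50. ]))]
key_top [(0.71, [284.9, 244.1, 308.8, 261.1], array([530.7,  -7.1,  50. ])), (0.47, [259.6, 293.8, 320.6, 346.5], array([501.1, -92.3,  50. ]))]
```

View pics/z5.png

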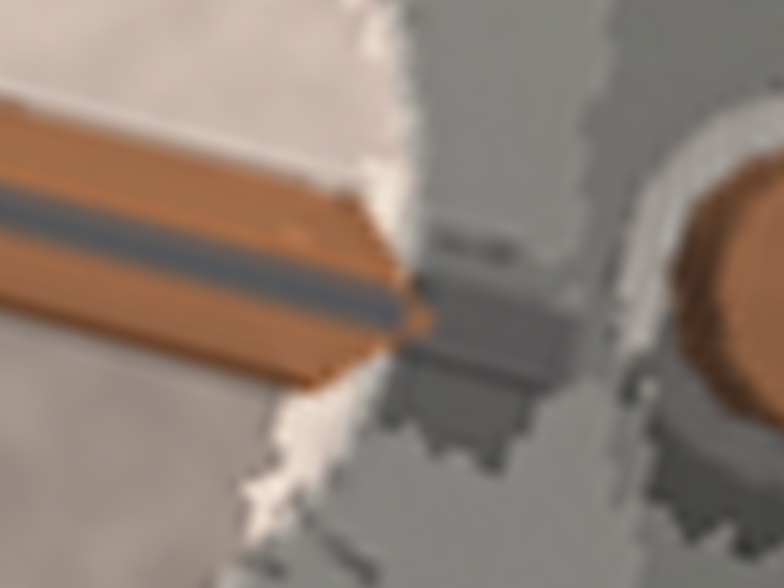

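```bash
python3 -m creep '{"xyz":[[-2,0.3,1],[-3,0.4,2],[-2,0.3,2],[0,0,2.4],[0,0,2]],"dr":[[0,0,0],[0,0,0],[0,0,0],[0,0,0],[0,0,0]]}' 0
python3 -m creep '{"xyz":[[0,0,0],[0,0,0],[0,0,0],[0,0,0]],"dr":[[0,0,0],[0,0,0],[0,0,0],[0,0,0]]}'
python3 - <<'E'
from h import *
p=rect("z6.png",cx=533,cy=36,W=80,H=60,s=10);s=env.sense();R=s["orientation"];print(s["tcp_pos"],s["force"],s["finger_gap"],p["origin"])
E
```

```text
time_s: 10.2
tcp_pos: [530.2, -4.3, 299.7]
orientation: [[0.26, 0.966, -0.002], [0.966, -0.26, 0.0], [-0.0, -0.002, -1.0]]
force: [0.3, 1.3, -0.4]
finger_gap: 12.4
gripper_force: 0.0
time_s: 10.6
tcp_pos: [531.5, -3.3, 302.8]
orientation: [[0.258, 0.966, 0.003], [0.966, -0.258, -0.0], [0.0, 0.003, -1.0]]
force: [-1.0, -0.2, -0.2]
finger_gap: -0.2
gripper_force: 0.0
[531.34512721  -3.34296927 302.67366573] [-0.18757507  0.1126801   0.06277495] -0.04426937793859865 [551.63202891  69.82275898 272.37415616]
```

View pics/z6.png

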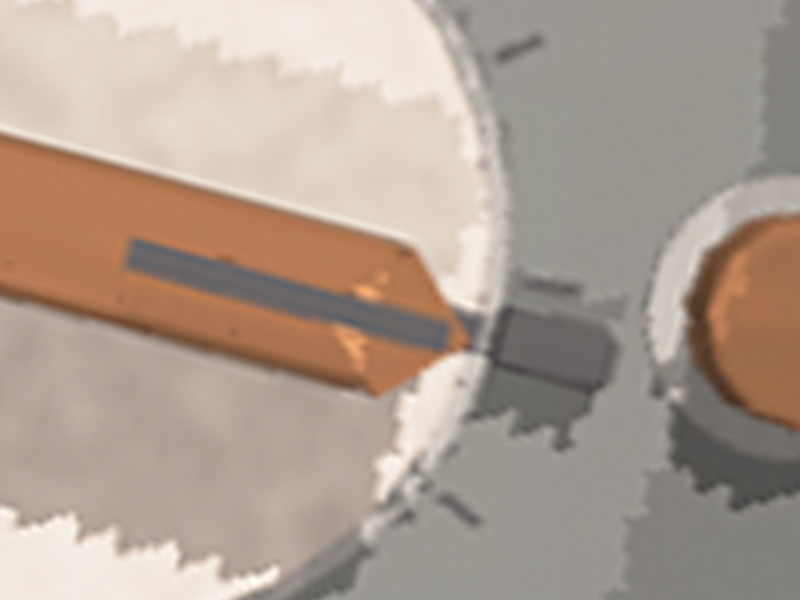

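```bash
python3 -m creep '{"xyz":[[-0.1,0,1.5],[0,0,2.4],[0,0,2],[0,0,0.9],[0,0,0.3]],"dr":[[0,0,0],[0,0,0],[0,0,0],[0,0,0],[0,0,0]]}'
python3 -m creep '{"xyz":[[0,0,0],[0,0,0],[0,0,0],[0,0,0]],"dr":[[0,0,0],[0,0,0],[0,0,0],[0,0,0]]}'
python3 -m creep '{"xyz":[[0,0,0.1],[0,0,0.1],[0,0,0.1],[0,0,0],[0,0,0]],"dr":[[0,0,0],[0,0,0],[0,0,0],[0,0,0],[0,0,0]]}'
```

```text
time_s: 11.15
tcp_pos: [530.2, -4.3, 229.8]
orientation: [[0.258, 0.966, -0.001], [0.966, -0.258, 0.0], [-0.0, -0.001, -1.0]]
force: [-0.1, 0.3, 0.4]
finger_gap: 0.5
gripper_force: 0.0
time_s: 11.55
tcp_pos: [530.9, -4.5, 231.2]
orientation: [[0.258, 0.966, 0.002], [0.966, -0.258, -0.0], [0.0, 0.002, -1.0]]
force: [-0.3, 0.6, -0.4]
finger_gap: -0.2
gripper_force: 0.0
time_s: 12.05
tcp_pos: [530.4, -4.4, 227.2]
orientation: [[0.258, 0.966, -0.0], [0.966, -0.258, 0.0], [-0.0, -0.0, -1.0]]
force: [0.2, -1.0, 0.3]
finger_gap: 0.3
gripper_force: 0.0
```

```bash
python3 -m creep '{"xyz":[[0,0,0.1],[0,0,0.1],[0,0,0],[0,0,0]],"dr":[[0,0,0],[0,0,0],[0,0,0],[0,0,0]]}'
python3 -m creep '{"xyz":[[0,0,0.1],[0,0,0.1],[0,0,0],[0,0,0]],"dr":[[0,0,0],[0,0,0],[0,0,0],[0,0,0]]}'
python3 -m creep '{"xyz":[[0,0,0.1],[0,0,0],[0,0,0]],"dr":[[0,0,0],[0,0,0],[0,0,0]]}'
```

```text
time_s: 12.45
tcp_pos: [530.6, -4.5, 225.6]
orientation: [[0.258, 0.966, 0.0], [0.966, -0.258, -0.0], [0.0, 0.0, -1.0]]
force: [-0.4, -0.7, 1.1]
finger_gap: -0.3
gripper_force: 1.0
time_s: 12.85
tcp_pos: [530.6, -4.5, 223.5]
orientation: [[0.258, 0.966, 0.0], [0.966, -0.258, -0.0], [0.0, 0.0, -1.0]]
force: [-0.2, 0.0, 2.8]
finger_gap: 0.1
gripper_force: 1.6
time_s: 13.15
tcp_pos: [530.6, -4.5, 222.5]
orientation: [[0.258, 0.966, 0.0], [0.966, -0.258, -0.0], [0.0, 0.0, -1.0]]
force: [-0.2, -0.7, 4.3]
finger_gap: 0.1
gripper_force: 1.9
```

```bash
python3 -m creep '{"xyz":[[0,0,0.1],[0,0,0.05],[0,0,0],[0,0,0]],"dr":[[0,0,0],[0,0,0],[0,0,0],[0,0,0]]}'
python3 -m creep '{"xyz":[[0,0,0.05],[0,0,0],[0,0,0]],"dr":[[0,0,0],[0,0,0],[0,0,0]]}'
```

```text
time_s: 13.55
tcp_pos: [530.6, -4.4, 221.4]
orientation: [[0.258, 0.966, 0.0], [0.966, -0.258, -0.0], [-0.0, 0.0, -1.0]]
force: [-2.1, 0.6, 6.3]
finger_gap: -0.0
gripper_force: 3.6
time_s: 13.85
tcp_pos: [530.7, -4.5, 221.4]
orientation: [[0.258, 0.966, -0.0], [0.966, -0.258, -0.0], [-0.0, -0.0, -1.0]]
force: [-3.7, 0.4, 10.8]
finger_gap: -0.1
gripper_force: 5.1
```

Bottomed: the force rose from 6.3 to 10.8 N with no further travel. Now I release, retreat and check.

```bash
python3 -m creep '{"xyz":[[0,0,-0.5],[0,0,-1],[0,0,-2],[0,0,-3],[0,0,-4]],"dr":[[0,0,0],[0,0,0],[0,0,0],[0,0,0],[0,0,0]]}'
python3 -m creep '{"xyz":[[0,0,-3],[0,0,0],[0,0,0],[0,0,0],[0,0,0]],"dr":[[0,0,0],[0,0,0],[0,0,0],[0,0,0],[0,0,0]]}'
python3 - <<'E'
from h import *
p=rect("end.png");print(env.sense()["tcp_pos"])
E
```

```text
time_s: 14.35
tcp_pos: [529.0, -4.3, 324.3]
orientation: [[0.258, 0.966, -0.006], [0.966, -0.258, 0.001], [-0.001, -0.006, -1.0]]
force: [1.7, 0.3, 0.8]
finger_gap: 0.4
gripper_force: 0.0
time_s: 14.85
tcp_pos: [529.5, -4.4, 353.3]
orientation: [[0.258, 0.966, -0.004], [0.966, -0.258, 0.0], [-0.001, -0.004, -1.0]]
force: [-0.8, -1.1, 0.3]
finger_gap: 0.4
gripper_force: 0.0
[529.72459884  -4.37982337 353.54150983]
```

View pics/end.png

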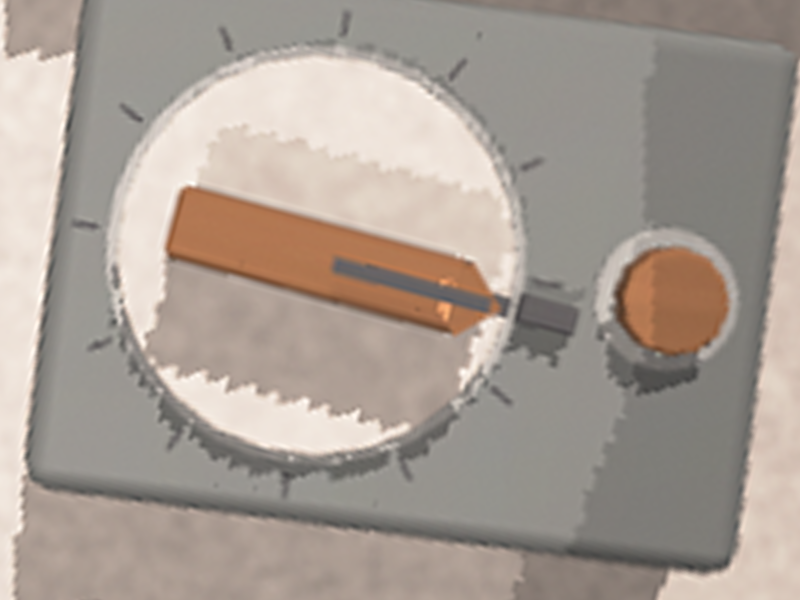

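The pointer mark at (503, 305) lines up with the tab at (545, 315), the key at (672, 300) is back up, and the timer hasn't moved.

```bash
python3 -c "
from bench import env
print(env.finish_job())"
```

```text
the job is handed in; nothing more can be done
None
```

I turned the dial to the reminder tab (within about 1° by the camera) under a press of about 15 N, pushed the start key fully down and let it spring back, and handed the job in after about 15 s with no visible shift of the timer; no verdict was returned.

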